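# Show a plunger to the inspection mirror

### The job

Inspect the foot of the square-headed plunger: first move the steel mirror plate from its wooden storage block into the groove of the green stand, fully home, centred along the groove, and let go of it. Then draw the square-headed plunger out of the steel block, tip it over to about 45 degrees so that its foot points down and towards the mirror, and finish while still holding it still there, the foot about 6 cm in front of the middle of the mirror's visible face (about 12 cm above the bench), touching nothing but the gripper. Leave the other two plungers in the block and do not disturb the other things on the bench.

Things in the scene. Friction and masses are not known exactly. Their poses are not given: they have to be found in the camera images.
- plunger: steel hydraulic plunger with a SQUARE head, the one to show; 135 mm long, about 0.3 kg. Origin: centre of its bottom end (foot) face; own z runs up along the shank to the head. Shank 26 mm dia from z 0 to 55, neck 18 mm dia from 55 to 101, square head 26 x 26 mm (sides along own x and y) from z 101 to 135. Starts standing loosely in one of the three sockets of the block, any of them
- disc_plunger: other plunger, same shank, 42 mm dia flat disc head 12 mm thick, top at 113 mm from its foot; stays in the block. Origin: foot centre
- ball_plunger: other plunger, same shank, 28 mm ball head, top at 125 mm from its foot; stays in the block. Origin: foot centre
- block: fixed dark steel block, 70 (own x) x 210 (own y) x 60 mm high, with three round sockets 31 mm wide and 45 deep at own y -70, 0, +70; socket floor 15 mm above the bench. Origin: centre of underside. Stands on the left or right of the work area
- mirror: flat steel mirror plate, polished on both faces, on edge: 5 mm thick (own x) x 100 wide (own y) x 110 tall (own z), with a black grip bar along the top, 16 mm thick x 60 wide, from z 110 to 134. Alike back and front. Origin: centre of its lower edge. About 0.4 kg. Starts upright in the storage block, its floor at 20 mm above the bench
- storage: fixed pale wooden block 70 x 120 x 45 mm high with a through groove 10 mm wide and 25 deep along own y, where the mirror is kept. Origin: centre of underside
- stand: fixed green mirror stand at the far middle: block 60 (own x) x 130 (own y) x 80 mm high on a low 70 x 200 x 8 mm foot plate, with a through groove 9 mm wide, 30 deep, along own y, its floor 50 mm above the bench, no bevel. Origin: centre of underside. Own -x is its front, towards the robot
- sight (a point): viewing point, fixed to the stand, 65 mm in front of the groove's centre line and 120 mm above the bench (the middle of the seated mirror's visible part): where the foot face centre of the shown plunger belongs. Its z axis leans 45 degrees from vertical back towards the stand's front: the line of the shown plunger from foot to head
- bearing: bystander: plain steel ring lying flat, 60 dia x 18 high; leave alone. Origin: centre of the underside
- fitting: bystander: small brass hose fitting, 28 dia x 30 high; leave alone. Origin: centre of the underside
- wrench: bystander: open steel wrench lying between robot and work; leave alone. Origin: middle of the underside
- spray: bystander: grey bottle, 60 dia x 170 high; leave alone. Origin: centre of the underside
- tin: bystander: aluminium tin, 80 dia x 75 high; leave alone. Origin: centre of the underside
- hammer: bystander: hammer lying at the robot's right; leave alone. Origin: middle of the underside
- mug: bystander: white mug, 80 dia x 90 high; leave alone. Origin: centre of the underside

How it is judged:
On the way, in this order (a step that is already met when the one before it is completed fails the run):
1. the mirror stands fully home in the stand's groove, let go, with the plunger still in the block (x of mirror in the frame of stand between -0.006 and 0.006 m and y of mirror in the frame of stand between -0.02 and 0.02 m and z of mirror in the frame of stand below 0.056 m and angle between mirror's own z axis and vertical below 0.2 rad and angle between the x axis of mirror and the x axis of stand, either way round below 0.14 rad and contact force between the fingers and mirror below 0.1 N and z of plunger in the frame of block below 0.03 m), for 0.2 s.
2. the square-headed plunger is held clear above the block (z of plunger in the frame of block above 0.062 m and contact force between the fingers and plunger above 1 N), for 0.1 s.
At the end, for the whole second after the job is handed in: Ends holding, still. Mirror untouched in the stand: 6 mm of home, 20 mm of centred, 0.2 rad of upright. Plunger carried by the fingers only, head up, foot within 45 mm of the viewing point and over 85 mm high, axis within 0.32 rad of the 45-degree line. Other plungers in the block (x of mirror in the frame of stand between -0.006 and 0.006 m and y of mirror in the frame of stand between -0.02 and 0.02 m and z of mirror in the frame of stand below 0.056 m and angle between mirror's own z axis and vertical below 0.2 rad and angle between the x axis of mirror and the x axis of stand, either way round below 0.14 rad and contact force between each of the fingers, plunger and mirror below 0.1 N and distance between plunger and sight below 0.045 m and angle between the z axis of plunger and the z axis of sight, either way round below 0.32 rad and angle between plunger's own z axis and vertical below 1.2 rad and height (world z) of plunger above 0.085 m and contact force between the fingers and plunger above 1 N and contact force between plunger and stand below 0.1 N and contact force between plunger and block below 0.1 N and linear speed of plunger below 0.03 m/s and angular speed of plunger below 0.3 rad/s and z of each of disc_plunger, ball_plunger in the frame of block below 0.025 m); the arm keeps its last pose, push and grip.
It fails at once if another plunger is lifted from its socket (z of any of disc_plunger, ball_plunger in the frame of block above 0.035 m).
It fails at once if the mirror or the plunger falls over (angle between mirror's own z axis and vertical above 0.9 rad or angle between plunger's own z axis and vertical above 1.45 rad).
It fails at once if a bystander is moved more than 30 mm (distance of any of bearing, fitting, wrench, spray, tin, hammer, mug from where it was at the start of the episode above 0.03 m).
It also fails if it takes over 48 s, if anything falls off the work surface, if the arm or the gripper's body presses on something with over 40 N, if the wrist force passes 120 N, or if a joint passes its speed limit or range.

### The arm

A 7-joint arm with a two-finger parallel gripper is mounted at the origin on the work surface. World frame = base frame: x ahead of the robot, y to its left, z up, the work surface at z = 0. Lengths are in m, angles in rad, forces in N, time in s.
With the tool pointing down it reaches from about 0.425 to 0.975 m from the base axis. Payload 16.7 kg.
Tool frame: the origin (TCP) lies at the very end of the fingers, on their centre line; the grasp point (between the pads) lies robot.pinch_z behind it (robot.pinch_z is the distance from the TCP to the grasp point, in m); z points along the fingers, y is the line along which they close (so a half turn about z gives the same grasp; the last joint's range is limited). The gripper opens to 85 mm and grips with 20 to 120 N. Pads are 22 mm wide; open, the fingers measure 114 mm over their backs; the gripper's body (76 mm by 85 mm) begins 54 mm behind the grasp point. The pads swing forward as they close: fully open they stand 13 mm farther back than shut.
Start: joints at [-1.391, 0.426, 0.074, 1.606, -0.034, 1.111, -0.067], TCP at [0.218, 0.639, 0.195] pointing down, gripper open.
Joint ranges: [-2.85, 2.85], [-0.5, 2.14], [-1.23, 1.37], [0.21, 2.46], [-1.02, 4.16], [0.16, 2.05], [-2.73, 2.73]. Speed limits (rad/s): [1.89, 1.89, 2.39, 2.39, 3.01, 3.01, 3.01].

### API

Orientations are given as [roll, pitch, yaw] about the fixed x, y, z axes, in that order (R = Rz(yaw) Ry(pitch) Rx(roll)).
In Python, from bench import robot, vision gives the robot as it stands. The module is installed in compiled form; this text tells all that it offers.
- The arm moves only by the tool jog_arm, never from a script. Its arguments are lists of equal length, an entry for each row: "dr": the turn, a rotation vector about the world's x, y, z in degrees, a list of three; "delta_pos": the shift along the world's x, y, z in m, a list of three; "gripper": the opening, from 0 (shut) to 1 (fully open). In form: {"dr": [[rx, ry, rz], ...], "delta_pos": [[tx, ty, tz], ...], "gripper": [gripper, ...]}. A call has exactly 5 rows; each row shifts and turns the commanded pose from where the row before left it; what a row does not reach is not made up. A row lasts 1/12 s, in which the tool goes at most 41.7 mm and 7.16 degrees, less where a joint would pass 70% of its speed; a pose out of reach is approached as far as the arm can. A call with a gripper value outside its range is refused whole. The fingers move at their own pace and stop on an object; "squeeze" is the grip in N (left out, the last holds). Time passes only in rows, so rows that do not move let the fingers close, or fill a call up. It gives the time, the measured TCP pose, the force, the opening and the grip force at its end, in the units of the state.
- robot.observe(): the state, without advancing time (a new reading comes with each control period).
- vision.grab_frame(name): name is "side" or "top"; returns a dict with "img" (480x640x3 uint8, red, green, blue), "fx", "fy", "cx", "cy" (pixels), "R" (3x3) and "t" (3): a world point X has camera coordinates R X + t. Camera axes: x right, y down, z forward; pixel columns grow to the right and rows downward; lengths in m; the calibration is good to about 2 mm. A picture is of the moment at which its call begins. There is no depth.
- robot.sign_off(): hands the job in; it is judged then, once.
The state is a dict: "t": time; "joints": joint angles; "joint_vel": joint speeds; "joint_torque": joint torques, N m; "position": TCP position; "orientation": TCP orientation; "ft_force": force on the tool from outside, world axes, zero at the start; "ft_torque": the same for the moment, N m; "grip_width": finger opening in m; "gripper_force": force on a finger pad.
Only numpy, scipy, OpenCV 4.12 (cv2) and the standard library are available. Lean on these libraries where they do the work, as an engineer would, in place of code of your own. Each camera call takes 0.05 s, during which the arm holds its last target. There are 200 camera calls.

## Working session

There is one attempt and no reset: what is moved stays moved. The work goes in short steps, Python scripts to look and compute and a tool call to move; the robot and the scene stay as the last step left them, time stands still between calls to the robot, and variables do not carry over. Pictures are saved under pics/ and viewed, at most 10 in all, crops included, and the job is handed in when it is done.

Besides the shell and the picture viewer there is one more tool, called after ">>>" as name(argument=value, ...) on one line, values as JSON. jog_arm: Moves the arm, as the interface text tells. Its arguments: {"type":"object","properties":{"dr":{"type":"array"},"delta_pos":{"type":"array"},"gripper":{"type":"array"},"squeeze":{"type":"number"}},"required":["dr","delta_pos","gripper"]}

```bash
mkdir -p pics
cat > h.py <<'E'
import numpy as np, cv2
from bench import robot, vision
def grab(n,save=None):
    f=vision.grab_frame(n)
    if save: cv2.imwrite('pics/'+save,f['img'][:,:,::-1])
    return f
def proj(f,X):
    c=np.array(f['R'])@np.array(X,float)+np.array(f['t']); return np.array([f['fx']*c[0]/c[2]+f['cx'],f['fy']*c[1]/c[2]+f['cy']])
def ray(f,p):
    R=np.array(f['R']);t=np.array(f['t']);d=R.T@np.array([(p[0]-f['cx'])/f['fx'],(p[1]-f['cy'])/f['fy'],1.]);return -R.T@t,d/np.linalg.norm(d)
def onz(f,p,z):
    o,d=ray(f,p);return o+d*(z-o[2])/d[2]
def tri(f1,p1,f2,p2):
    A=np.zeros((3,3));b=np.zeros(3);rs=[ray(f1,p1),ray(f2,p2)]
    for o,d in rs:
        P=np.eye(3)-np.outer(d,d);A+=P;b+=P@o
    X=np.linalg.solve(A,b);return X,[np.linalg.norm((np.eye(3)-np.outer(d,d))@(X-o)) for o,d in rs]
E
python3 - <<'E'
from h import *
for n in('side','top'):
    f=grab(n,n+'0.png'); o,d=ray(f,(320,240)); print(n,f['fx'],np.round(o,3),np.round(d,3))
s=robot.observe();print(s);print(robot.pinch_z)
E
```

```text
side 549.8857999729577 [-0.215 -0.774  0.792] [ 0.594  0.592 -0.545]
top 445.35916180959657 [ 0.374 -0.034  1.26 ] [ 0.147  0.029 -0.989]
{'t': 0.1, 'joints': array([-1.39151349,  0.42667069,  0.07381276,  1.60653072, -0.03410194,
        1.11082577, -0.06709293]), 'joint_vel': array([ 1.90799743e-06, -9.24573813e-04,  7.70472192e-04, -1.82450804e-03,
        5.79224789e-04,  1.26914939e-03, -7.68688763e-04]), 'joint_torque': array([ 8.99604871e-03, -9.51527810e+01,  3.77172634e+00, -4.64408076e+01,
        1.97071972e-02,  6.43782332e-03, -7.69252438e-05]), 'position': array([0.21781982, 0.63845081, 0.19418405]), 'orientation': array([-3.14041768e+00,  6.42013693e-05,  2.81282145e+00]), 'ft_force': array([-0.00429899, -0.34324014, -0.47872908]), 'ft_torque': array([0.03656209, 0.04860648, 0.05509846]), 'gripper_force': 0.0, 'grip_width': 0.08550925820749732}
0.0187
```

View pics/side0.png

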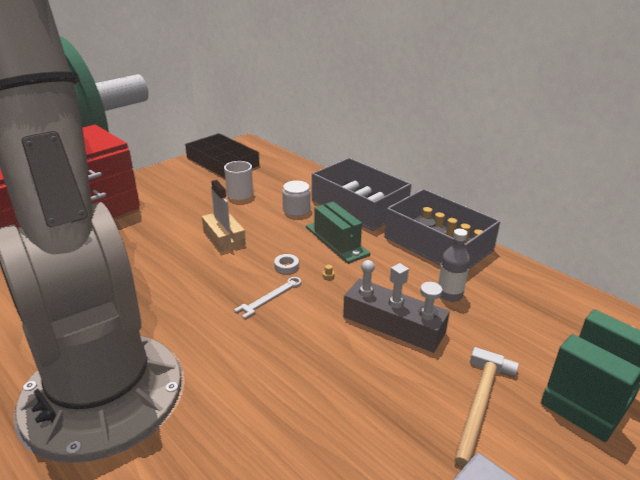

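View pics/top0.png

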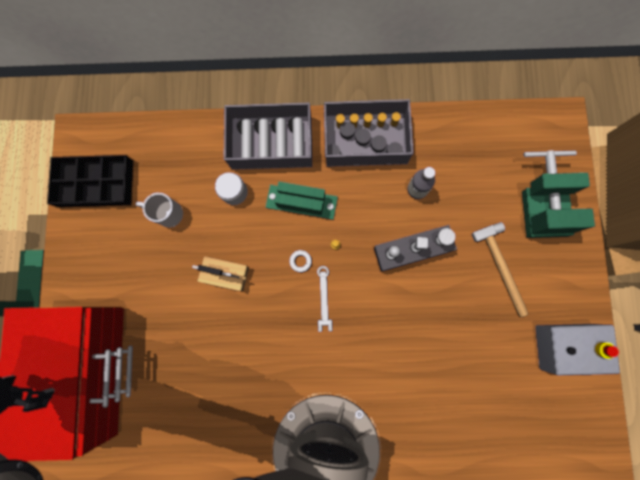

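The side view shows the storage block with the mirror at (222,232), the green stand at (338,232) and the block at (395,310), with the square head in the middle socket at (399,272). In the top view, these are at (222,274), (302,200) and (416,248), with the square head at (422,243). I'll look closer.

Run:
```python
import cv2,numpy as np
t=cv2.imread('pics/top0.png');s=cv2.imread('pics/side0.png')
r=lambda im,x,y,w,h,k:cv2.resize(im[y:y+h,x:x+w],None,fx=k,fy=k,interpolation=cv2.INTER_CUBIC)
a=np.hstack([r(t,185,245,80,60,5),r(t,260,170,80,60,5)])
b=np.hstack([r(s,190,170,80,85,0+4) , r(s,300,190,80,85,4),r(s,350,250,40,85,4)])
cv2.imwrite('pics/c1.png',np.vstack([a[:, :800],b[:300,:800]]))
b=np.hstack([r(s,195,172,65,80,6), r(s,302,195,70,80,6)])[:,:800]
cv2.imwrite('pics/c2.png',b)
cv2.imwrite('pics/c3.png',np.vstack([r(t,370,215,100,65,5)[:, :500],np.zeros((5,500,3),np.uint8)]))
```

```text
(no output)
```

View pics/c1.png

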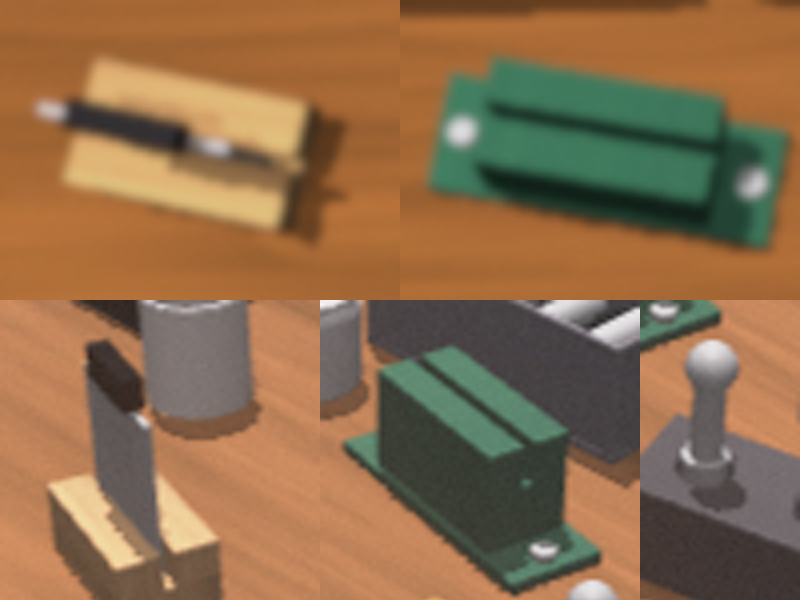

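View pics/c2.png

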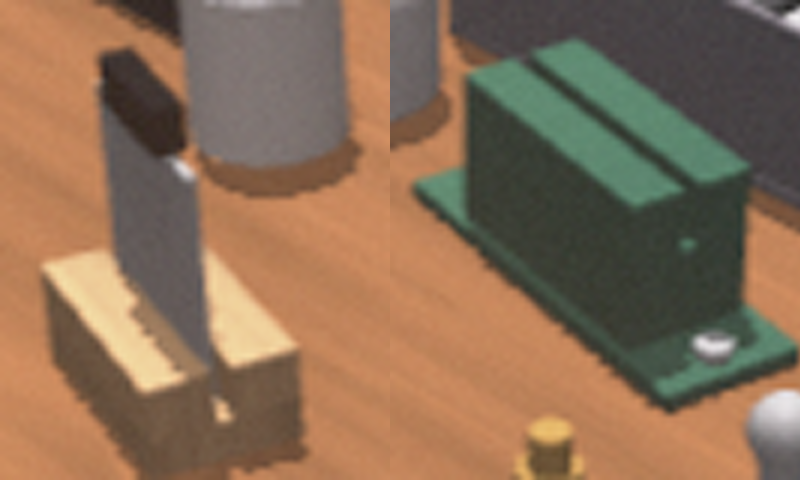

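```bash
cat > m.py <<'E'
from h import *
def face(f,mask,z,roi,save=None):
    m=np.zeros(mask.shape,np.uint8);x,y,w,h=roi;m[y:y+h,x:x+w]=mask[y:y+h,x:x+w]
    n,l,st,c=cv2.connectedComponentsWithStats(m);m=(l==1+st[1:,4].argmax()).astype(np.uint8)
    p=np.argwhere(m)[:,::-1].astype(float)
    q=np.vstack([p+d for d in((-.5,-.5),(.5,-.5),(-.5,.5),(.5,.5))])
    W=np.array([onz(f,a,z)[:2] for a in q]);r=cv2.minAreaRect((W*1000).astype(np.float32))
    return len(p),np.round(r[0],1),np.round(r[1],1),round(r[2],1)
if __name__=='__main__':
    T=grab('top');S=grab('side')
    for n,f,rg,rs in(('top',T,(262,175,80,45),(190,250,70,50)),('side',S,(302,195,70,60),(195,205,60,45))):
        hsv=cv2.cvtColor(f['img'],cv2.COLOR_RGB2HSV);h,s,v=cv2.split(hsv)
        for th in(85,105): print(n,'stand',th,face(f,((h>60)&(h<95)&(s>80)&(v>th)),.08,rg))
        for th in(180,): print(n,'stor',face(f,((h>10)&(h<30)&(v>th)&(s<150)),.045,rs))
        rb=(192,250,50,40) if n=='top' else (205,175,25,30)
        print(n,'bar',face(f,(v<70),.154,rb))
    u5=lambda U,V,x,y:((U+.5)/5-.5+x,(V+.5)/5-.5+y); u6=lambda U,V,x,y:((U+.5)/6-.5+x,(V+.5)/6-.5+y)
    for a,b in(((493,58),(575,38)),((725,97),(750,165)),((713,205),(635,207)),((480,168),(468,75)),((495,103),(527,55)),((722,145),(690,187))):
        print('standpts',*[np.round(x,4) for x in tri(T,u5(a[0]-400,a[1],260,170),S,u6(b[0]-390,b[1],302,195))])
    for a,b in(((308,102),(298,348)),((278,230),(150,390)),((65,183),(45,265))):
        print('stor',*[np.round(x,4) for x in tri(T,u5(*a,185,245),S,u6(*b,195,172))])
E
python3 m.py
```

```text
top stand 85 (937, array([672. ,  65.3]), array([154.6,  73.5]), 86.8)
top stand 105 (798, array([673.1,  65.6]), array([155. ,  72.9]), 88.2)
top stor (424, array([489.7, 269.2]), array([123.3,  35.5]), 76.6)
top bar (86, array([470.1, 274. ]), array([61.5, 12. ]), 74.6)
side stand 85 (26, array([681.9,  14.6]), array([39.4, 17.7]), 43.0)
side stand 105 (26, array([681.9,  14.6]), array([39.4, 17.7]), 43.0)
side stor (816, array([498.2, 227.5]), array([227.7,  70.9]), 51.1)
side bar (138, array([460.9, 257.8]), array([95.5, 28.2]), 72.7)
standpts [0.7148 0.1103 0.0821] [0.001 0.001]
standpts [ 0.689  -0.0163  0.0825] [0.0013 0.0013]
standpts [ 0.6284 -0.0081  0.0843] [0.0009 0.0009]
standpts [0.6536 0.1169 0.0844] [0.0021 0.0021]
standpts [0.6874 0.1104 0.0843] [0.0009 0.0009]
standpts [ 0.6602 -0.0122  0.0826] [0.0013 0.0013]
stor [0.4909 0.2046 0.0462] [0.0009 0.0009]
stor [0.4231 0.2192 0.0484] [0.0026 0.0026]
stor [0.4516 0.3361 0.047 ] [0.0025 0.0025]
```

View pics/c3.png

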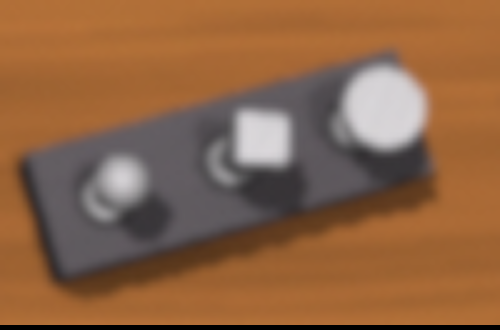

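The block crop shows, left to right, the ball, square and disc heads. The square head's centre is at crop (263,137), which is about (422,242) in the top view. The mirror's bar is at about (0.470, 0.274) and the stand's groove at (0.673, 0.050). I'll start by moving above the bar.

>>> jog_arm(dr=[[0,0,-5.7],[0,0,-5.7],[0,0,-5.7],[0,0,-5.7],[0,0,-5.7]], delta_pos=[[0.017,-0.0245,0.004],[0.017,-0.0245,0.004],[0.017,-0.0245,0.004],[0.017,-0.0245,0.004],[0.017,-0.0245,0.004]], gripper=[1,1,1,1,1], squeeze=60)

```text
t: 0.62
position: [0.3036, 0.5149, 0.2149]
orientation: [-3.141, -0.0, 2.31]
ft_force: [0.4, -0.9, 0.4]
grip_width: 0.0855
gripper_force: 0.0
```

>>> jog_arm(dr=[[0,0,-5.7],[0,0,-5.7],[0,0,-5.7],[0,0,-5.7],[0,0,-5.7]], delta_pos=[[0.017,-0.0245,0.004],[0.017,-0.0245,0.004],[0.017,-0.0245,0.004],[0.017,-0.0245,0.004],[0.017,-0.0245,0.004]], gripper=[1,1,1,1,1])

```text
t: 1.03
position: [0.3885, 0.3924, 0.235]
orientation: [-3.141, -0.0, 1.813]
ft_force: [0.9, 0.8, 0.7]
grip_width: 0.0853
gripper_force: 0.0
```

>>> jog_arm(dr=[[0,0,-5.7],[0,0,-5.7],[0,0,-5.7],[0,0,-5.7],[0,0,-5.7]], delta_pos=[[0.017,-0.0245,0.004],[0.017,-0.0245,0.004],[0.017,-0.0245,0.004],[0.017,-0.0245,0.004],[0.017,-0.0245,0.004]], gripper=[1,1,1,1,1])

```text
t: 1.45
position: [0.4735, 0.27, 0.2551]
orientation: [-3.141, -0.0, 1.316]
ft_force: [-0.5, -0.1, 0.1]
grip_width: 0.0856
gripper_force: 0.0
```

>>> jog_arm(dr=[[0,0,0],[0,0,0],[0,0,0],[0,0,0],[0,0,0]], delta_pos=[[-0.003,0.004,-0.026],[0,0,-0.026],[0,0,-0.026],[0,0,-0.026],[0,0,-0.025]], gripper=[1,1,1,1,1])

```text
t: 1.87
position: [0.4698, 0.2751, 0.1246]
orientation: [-3.142, -0.0, 1.32]
ft_force: [0.4, 0.7, -0.8]
grip_width: 0.0853
gripper_force: 0.0
```

>>> jog_arm(dr=[[0,0,0],[0,0,0],[0,0,0],[0,0,0],[0,0,0]], delta_pos=[[0,0,0],[0,0,0],[0,0,0],[0,0,0],[0,0,0]], gripper=[0.5,0.3,0,0,0])

```text
t: 2.28
position: [0.4706, 0.2759, 0.1272]
orientation: [3.141, -0.002, 1.321]
ft_force: [-0.3, 0.0, 0.1]
grip_width: 0.0254
gripper_force: 0.0
```

>>> jog_arm(dr=[[0,0,0],[0,0,0],[0,0,0],[0,0,0],[0,0,0]], delta_pos=[[0,0,0],[0,0,0],[0,0,0],[0,0,0],[0,0,0]], gripper=[0,0,0,0,0])

```text
t: 2.7
position: [0.4699, 0.2753, 0.1258]
orientation: [-3.142, -0.0, 1.321]
ft_force: [0.1, -0.4, -0.4]
grip_width: -0.0001
gripper_force: 0.0
```

The gripper closed on nothing, so I'll look.

Run:
```python
from h import *
T=grab('top','t1.png');S=grab('side','s1.png')
r=lambda f,x,y,w,h,k:cv2.resize(f['img'][y:y+h,x:x+w,::-1],None,fx=k,fy=k,interpolation=cv2.INTER_CUBIC)
cv2.imwrite('pics/c4.png',np.hstack([r(T,170,200,100,110,4),r(S,180,130,90,110,4)]))
print(robot.observe()['position'],proj(T,robot.observe()['position']),proj(S,robot.observe()['position']))
```

```text
[0.46994815 0.27526789 0.12580642] [212.68857982 270.84569785] [217.90465476 195.136939  ]
```

View pics/c4.png

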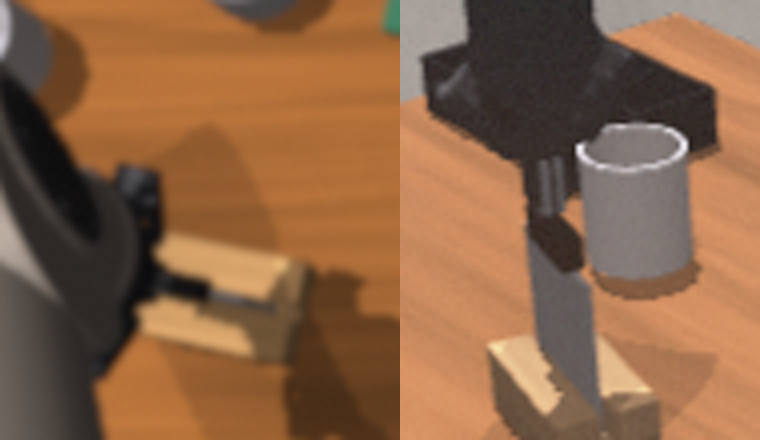

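Run:
```python
from h import *
T=vision.grab_frame('top');S=vision.grab_frame('side')
a5=lambda U,V:((U+.5)/5-.5+185,(V+.5)/5-.5+245); a6=lambda U,V:((U+.5)/6-.5+195,(V+.5)/6-.5+172)
t0=cv2.imread('pics/top0.png');
# bar top face corners near-left,far-left,... ; whole bar centre; plate corner right-top
for n,a,b in(('bar L end top',(67,113),(115,55)),('bar R end top',(186,137),(172,103)),('plate L top',(38,108),(97,88)),('plate R top',(232,148),(192,177))):
    X,e=tri(T,a5(*a),S,a6(*b));print(n,np.round(X,4),np.round(e,4))
for b in((98,60),(125,48),(184,97),(160,105),(180,150),(160,158)): print(b,np.round(a6(*b),1))
for z in(.12,.13,.14,.154,.17): print(z,np.round(onz(T,a5(127,125),z),4),np.round(onz(S,a6(143,77),z),4))
```

```text
bar L end top [0.479  0.3041 0.1526] [0.0015 0.0015]
bar R end top [0.4646 0.243  0.1583] [0.0011 0.0011]
plate L top [0.484  0.3275 0.1263] [0.0009 0.0009]
plate R top [0.4602 0.2263 0.1321] [0.0008 0.0008]
(98, 60) [210.9 181.6]
(125, 48) [215.4 179.6]
(184, 97) [225.2 187.8]
(160, 105) [221.2 189.1]
(180, 150) [224.6 196.6]
(160, 158) [221.2 197.9]
0.12 [0.4738 0.2838 0.12  ] [0.5119 0.332  0.12  ]
0.13 [0.473  0.2811 0.13  ] [0.5011 0.3156 0.13  ]
0.14 [0.4721 0.2783 0.14  ] [0.4902 0.2991 0.14  ]
0.154 [0.4708 0.2744 0.154 ] [0.4751 0.2761 0.154 ]
0.17 [0.4694 0.2699 0.17  ] [0.4578 0.2498 0.17  ]
```

Run:
```python
import cv2,numpy as np
a=cv2.imread('pics/side0.png').astype(int).sum(2)//3;b=cv2.imread('pics/s1.png').astype(int).sum(2)//3
for y in range(170,202,2): print(y,a[y,206:232:2],b[y,206:232:2])
```

```text
170 [129  87  61  45  44  41  45  45  41  84 177 168 109] [132  86  59  43  59  83  73  71  43  87 186 176 114]
172 [131 126 108  82  62  42  42  41  41  70 111 117 148] [137 137  85  48  62  89  71  76  46  75 118 124 156]
174 [130 128 130 131 105  82  52  45  41  57 111 116 117] [139 138 101  46  60  89  61  76  50  60 117 120 125]
176 [135 135 132 129 132 128  84  75  49  57 111 114 118] [146 141 109  54  53  93  60  81  49  58 116 120 121]
178 [142 139 133 136 129 133 135 128 105  75 111 115 118] [149 146 122  46  52  89  63  83  50  79 118 120 124]
180 [143 142 139 105  88  71 125 132 133 124 108 115 116] [150 150 145  59  51  86  64  88 123 132 114 121 123]
182 [141 139 132  50  53  55  64 126 130 135 113 115 117] [150 151 137  49  66  87  72  89 138 142 116 120 122]
184 [139 140 141  44  51  56  54  77 135 135 109 114 117] [146 150 149  47  51  53  50  73 144 141 116 121 123]
186 [142 138 135  54  40  52  55  56  79 136 116 115 117] [147 150 140  49  44  45  44  46  74 143 121 119 124]
188 [143 142 136  53  42  47  51  56  55  87 119 112 118] [146 150 140  60  45  42  44  47  48  85 124 120 123]
190 [137 138 138  88  43  44  48  51  47  49  99 113 117] [147 147 147  89  49  47  46  48  47  47 106 120 120]
192 [137 135 135  95  79  42  46  44  42  44  96 113 115] [141 142 140  95  84  49  46  49  43  46 103 120 122]
194 [140 135 134 100  88  74  45  45  47  46 100 113 114] [147 142 139 107  93  77  45  46  41  48 105 118 124]
196 [143 141 136 102  93  89  73  43  43  49 113 110 116] [149 149 144 105  95  92  75  47  46  46 119 115 123]
198 [141 141 142 113  90  91  87  77  92 130 140  91 118] [149 148 147 113  94  93  96  78  84 110 147  93 126]
200 [140 139 138 121  90  89  86  89  90 147 201 118  89] [147 147 145 122  92  95  93  91  95 102 125 123  94]
```

>>> jog_arm(dr=[[0,0,0],[0,0,0],[0,0,0],[0,0,0],[0,0,0]], delta_pos=[[0,0,0.02],[0,0,0.02],[0,0,0.02],[0,0,0.02],[0,0,0]], gripper=[0,0,0,0,0])

```text
t: 3.32
position: [0.4715, 0.2761, 0.2093]
orientation: [3.139, -0.004, 1.32]
ft_force: [0.5, 0.6, -0.0]
grip_width: 0.0001
gripper_force: 0.0
```

Run:
```python
from h import *
T=grab('top','t2.png');S=grab('side','s2.png')
r=lambda f,x,y,w,h,k:cv2.resize(f['img'][y:y+h,x:x+w,::-1],None,fx=k,fy=k,interpolation=cv2.INTER_CUBIC)
p=robot.observe()['position']
for f in(T,S):
    q=proj(f,p);print(q)
    cv2.drawMarker(f['img'],tuple(int(round(v)) for v in q),(255,0,0),cv2.MARKER_CROSS,5,1)
cv2.imwrite('pics/c5.png',np.hstack([r(T,170,200,90,110,4),r(S,170,90,90,110,4)]))
```

```text
[203.4178706  268.13155428]
[215.02440683 166.08453491]
```

View pics/c5.png

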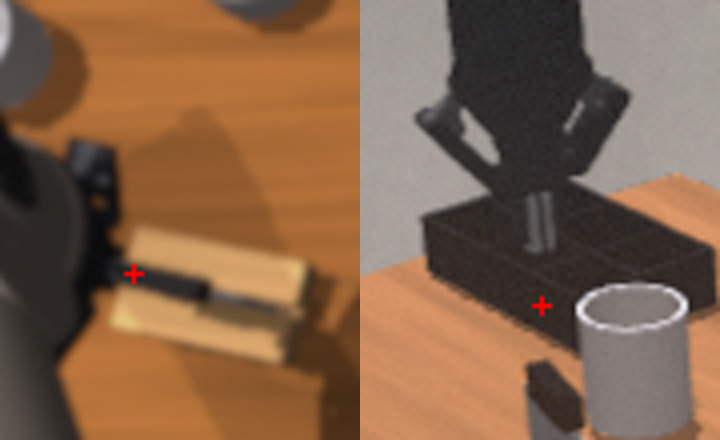

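The red cross at crop (542,305) marks the projected TCP. The finger ends show at crop (540,253), about 13 px higher, so the real fingertips are roughly 35 mm behind the reported TCP. That is why the fingers closed above the bar. I'll open them and go about 35 mm lower.

>>> jog_arm(dr=[[0,0,0],[0,0,0],[0,0,0],[0,0,0],[0,0,0]], delta_pos=[[0,0,0],[0,0,0],[0,0,0],[0,0,0],[0,0,0]], gripper=[1,1,1,1,1])

```text
t: 3.83
position: [0.4698, 0.2752, 0.2054]
orientation: [-3.141, 0.001, 1.32]
ft_force: [0.3, 0.3, 0.4]
grip_width: 0.0605
gripper_force: 0.0
```

>>> jog_arm(dr=[[0,0,0],[0,0,0],[0,0,0],[0,0,0],[0,0,0]], delta_pos=[[0,0,0],[0,0,0],[0,0,-0.01],[0,0,-0.02],[0,0,-0.025]], gripper=[1,1,1,1,1])

```text
t: 4.25
position: [0.4706, 0.2758, 0.1507]
orientation: [3.14, -0.002, 1.321]
ft_force: [0.2, 1.5, -0.1]
grip_width: 0.0854
gripper_force: 0.0
```

>>> jog_arm(dr=[[0,0,0],[0,0,0],[0,0,0],[0,0,0],[0,0,0]], delta_pos=[[0,0,-0.02],[0,0,-0.02],[0,0,-0.01],[0,0,-0.01],[0,0,0]], gripper=[1,1,1,1,1])

```text
t: 4.67
position: [0.4693, 0.2748, 0.0892]
orientation: [-3.14, 0.002, 1.321]
ft_force: [0.1, -0.4, 0.2]
grip_width: 0.0853
gripper_force: 0.0
```

>>> jog_arm(dr=[[0,0,0],[0,0,0],[0,0,0],[0,0,0],[0,0,0]], delta_pos=[[0,0,0],[0,0,0],[0,0,0],[0,0,0],[0,0,0]], gripper=[0.5,0.3,0,0,0])

```text
t: 5.08
position: [0.4702, 0.2756, 0.0914]
orientation: [3.141, -0.001, 1.321]
ft_force: [1.1, 0.2, 0.4]
grip_width: 0.0254
gripper_force: 0.0
```

>>> jog_arm(dr=[[0,0,0],[0,0,0],[0,0,0],[0,0,0],[0,0,0]], delta_pos=[[0,0,0],[0,0,0],[0,0,0],[0,0,0],[0,0,0]], gripper=[0,0,0,0,0])

```text
t: 5.5
position: [0.4706, 0.2755, 0.0914]
orientation: [3.141, -0.001, 1.32]
ft_force: [0.6, -1.1, 6.8]
grip_width: 0.0147
gripper_force: 59.5
```

>>> jog_arm(dr=[[0,0,0],[0,0,0],[0,0,0],[0,0,0],[0,0,0]], delta_pos=[[0,0,0.01],[0,0,0.02],[0,0,0.02],[0,0,0.025],[0,0,0.025]], gripper=[0,0,0,0,0])

```text
t: 5.92
position: [0.4694, 0.2747, 0.192]
orientation: [-3.141, 0.001, 1.32]
ft_force: [-0.0, 1.0, -2.6]
grip_width: 0.0153
gripper_force: 59.0
```

>>> jog_arm(dr=[[0,0,0],[0,0,0],[0,0,0.7],[0,0,1],[0,0,1]], delta_pos=[[0.01,-0.011,0.005],[0.02,-0.022,0],[0.021,-0.023,0],[0.021,-0.023,0],[0.021,-0.023,0]], gripper=[0,0,0,0,0])

```text
t: 6.33
position: [0.5632, 0.1722, 0.1963]
orientation: [-3.141, 0.0, 1.369]
ft_force: [0.1, 0.5, -2.9]
grip_width: 0.0147
gripper_force: 59.0
```

>>> jog_arm(dr=[[0,0,0],[0,0,0],[0,0,0],[0,0,0],[0,0,0]], delta_pos=[[0.025,-0.028,0],[0.025,-0.028,0],[0.025,-0.028,0],[0.025,-0.028,0],[0.01,-0.012,0]], gripper=[0,0,0,0,0])

```text
t: 6.75
position: [0.6748, 0.0443, 0.1961]
orientation: [3.141, 0.002, 1.364]
ft_force: [-0.1, -1.6, -3.4]
grip_width: 0.0149
gripper_force: 59.3
```

>>> jog_arm(dr=[[0,0,0],[0,0,0],[0,0,0],[0,0,0],[0,0,0]], delta_pos=[[0,0,0],[0,0,0],[0,0,0],[0,0,0],[0,0,0]], gripper=[0,0,0,0,0])

```text
t: 7.17
position: [0.6725, 0.0506, 0.196]
orientation: [-3.141, -0.001, 1.369]
ft_force: [0.5, 1.0, -3.6]
grip_width: 0.0148
gripper_force: 59.3
```

Run:
```python
from h import *
T=grab('top','t3.png');S=grab('side','s3.png')
r=lambda f,x,y,w,h,k:cv2.resize(f['img'][y:y+h,x:x+w,::-1],None,fx=k,fy=k,interpolation=cv2.INTER_CUBIC)
cv2.imwrite('pics/c6.png',np.hstack([r(T,255,160,60,100,6),r(S,300,140,70,100,6)]))
```

```text
(no output)
```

View pics/c6.png

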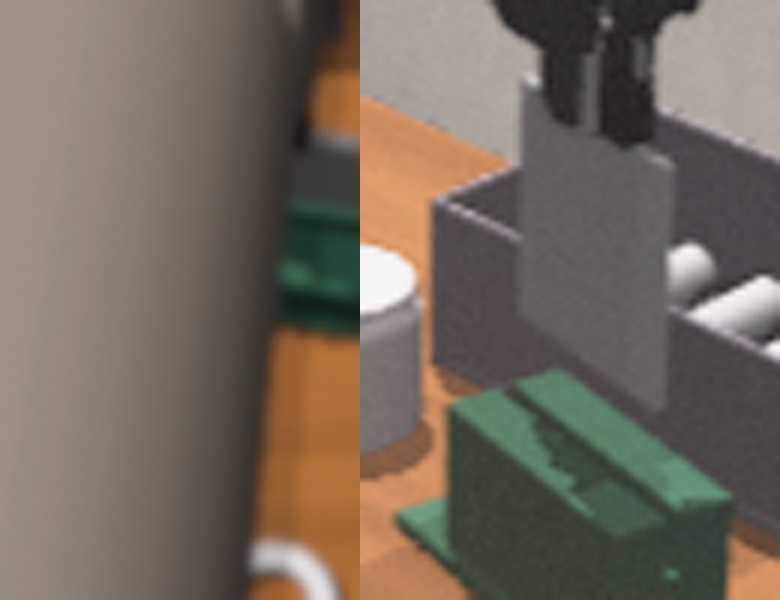

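The side crop shows the mirror's lower edge running from crop (522,318) to (663,408), hovering over the stand. The groove's dark band lies on the near top face, and the arm hides it in the top view. I'll measure both lines in the side image.

```bash
cat > prof.py <<'E'
from h import *
from scipy.ndimage import map_coordinates
def prof(f,img,c,yaw,z,xs,ys):
    g=img.astype(float).mean(2);ex=np.array([np.cos(yaw),np.sin(yaw)]);ey=np.array([-ex[1],ex[0]])
    P=np.array([[proj(f,[*(np.array(c)+x*ex+y*ey),z]) for x in xs] for y in ys])
    return map_coordinates(g,[P[...,1],P[...,0]],order=1)
if __name__=='__main__':
    T=vision.grab_frame('top');S=vision.grab_frame('side');np.set_printoptions(linewidth=200)
    xs=np.arange(-.014,.0141,.0005);yaw=np.radians(-11.7)
    ys=np.arange(-.055,.056,.01)
    for f,nm in((T,'top0'),(S,'side0')):
        A=prof(f,cv2.imread(f'pics/{nm}.png'),(.6735,.0495),yaw,.08,xs,ys)
        w=np.clip(np.median(A,1,keepdims=True)-A-8,0,None);print(nm,np.round((w*xs).sum(1)/w.sum(1)*1e3,1))
    # mirror lower edge: corners
    u=lambda U,V:((U-360+.5)/6-.5+300,(V+.5)/6-.5+140)
    a,b=[onz(S,u(*p),.125) for p in((522,318),(663,408))];d=a-b;print(a,b,np.linalg.norm(d),np.degrees(np.arctan2(-d[0],d[1])))
    c=((a+b)/2)[:2]
    xs=np.arange(-.012,.0121,.001);ys=np.arange(-.045,.046,.01)
    A=prof(S,cv2.imread('pics/s3.png'),c,yaw,.125,xs,ys);print(np.round(A).astype(int))
    print(robot.observe()['position'])
E
python3 prof.py
```

```text
top0 [-0.8 -0.9 -0.6 -1.  -0.8 -0.7 -0.7 -0.5 -0.7 -0.7 -0.5 -0.6]
side0 [1.7 1.7 2.3 1.5 2.  2.1 2.1 1.9 2.  2.3 2.1 2.4]
[0.68029479 0.09753158 0.125     ] [0.66691569 0.00306719 0.125     ] 0.09540713917558423 -8.061256461494322
[[80 77 74 73 72 72 74 77 79 82 84 87 90 92 94 94 94 91 86 80 76 74 73 72 72]
 [77 75 73 72 72 72 73 75 77 80 84 89 93 96 97 98 99 99 99 98 98 97 96 94 92]
 [80 77 75 74 74 74 75 77 78 80 83 87 90 94 96 97 98 98 98 98 98 99 99 99 99]
 [84 78 76 75 74 74 74 75 77 81 84 87 90 92 94 95 96 96 96 97 97 97 98 99 99]
 [82 78 75 74 74 74 75 77 80 83 86 89 91 93 95 96 96 95 95 95 96 96 96 96 95]
 [79 77 75 74 74 75 75 77 79 81 86 91 97 98 96 95 95 95 94 95 96 98 98 97 96]
 [76 76 76 76 76 76 75 76 79 81 84 87 89 91 92 93 94 94 94 94 95 95 95 95 95]
 [77 78 77 77 76 77 78 80 81 83 84 87 90 94 95 96 96 96 96 96 96 96 95 95 95]
 [77 77 78 77 76 76 78 80 83 85 88 90 92 93 94 95 95 95 96 96 97 98 98 99 98]
 [76 76 76 76 77 77 78 80 81 83 86 88 90 92 94 95 96 95 95 96 96 96 96 96 96]]
[0.67278782 0.04981545 0.19595217]
```

>>> jog_arm(dr=[[0,0,0],[0,0,0],[0,0,0],[0,0,0],[0,0,0]], delta_pos=[[0.0006,0,-0.012],[0,0,-0.012],[0,0,-0.01],[0,0,-0.006],[0,0,0]], gripper=[0,0,0,0,0])

```text
t: 7.78
position: [0.6724, 0.0492, 0.1535]
orientation: [-3.139, 0.001, 1.368]
ft_force: [-0.2, 0.4, -3.4]
grip_width: 0.015
gripper_force: 59.3
```

>>> jog_arm(dr=[[0,0,0],[0,0,0],[0,0,0],[0,0,0],[0,0,0]], delta_pos=[[0,0,-0.003],[0,0,-0.003],[0,0,-0.003],[0,0,-0.002],[0,0,0]], gripper=[0,0,0,0,0])

```text
t: 8.2
position: [0.6734, 0.0493, 0.1445]
orientation: [-3.141, 0.0, 1.368]
ft_force: [0.5, 0.2, -4.3]
grip_width: 0.0151
gripper_force: 59.3
```

It's already about 7 mm into the groove with no contact force. I'll continue down.

>>> jog_arm(dr=[[0,0,0],[0,0,0],[0,0,0],[0,0,0],[0,0,0]], delta_pos=[[0,0,-0.004],[0,0,-0.005],[0,0,-0.005],[0,0,-0.004],[0,0,0]], gripper=[0,0,0,0,0])

```text
t: 8.62
position: [0.673, 0.0493, 0.1256]
orientation: [-3.14, 0.001, 1.368]
ft_force: [-0.6, 0.7, -2.9]
grip_width: 0.015
gripper_force: 59.3
```

>>> jog_arm(dr=[[0,0,0],[0,0,0],[0,0,0],[0,0,0],[0,0,0]], delta_pos=[[0,0,-0.002],[0,0,-0.002],[0,0,-0.001],[0,0,0],[0,0,0]], gripper=[0,0,0,0,0])

```text
t: 9.03
position: [0.6736, 0.0493, 0.1219]
orientation: [3.142, -0.0, 1.368]
ft_force: [0.1, 0.4, -4.0]
grip_width: 0.0148
gripper_force: 59.5
```

>>> jog_arm(dr=[[0,0,0],[0,0,0],[0,0,0],[0,0,0],[0,0,0]], delta_pos=[[0,0,-0.001],[0,0,-0.001],[0,0,-0.001],[0,0,0],[0,0,0]], gripper=[0,0,0,0,0])

```text
t: 9.45
position: [0.675, 0.0491, 0.1213]
orientation: [3.138, -0.002, 1.367]
ft_force: [-4.0, -0.5, 20.8]
grip_width: 0.0151
gripper_force: 63.2
```

It's seated, with the floor reaction at about 25 N. I'll release and rise.

>>> jog_arm(dr=[[0,0,0],[0,0,0],[0,0,0],[0,0,0],[0,0,0]], delta_pos=[[0,0,0.002],[0,0,0],[0,0,0],[0,0,0],[0,0,0]], gripper=[0.3,0.5,0.8,1,1])

```text
t: 9.87
position: [0.6735, 0.0494, 0.1206]
orientation: [-3.141, 0.0, 1.368]
ft_force: [0.3, 0.5, 0.7]
grip_width: 0.0729
gripper_force: 0.0
```

>>> jog_arm(dr=[[0,0,0],[0,0,0],[0,0,0],[0,0,0],[0,0,0]], delta_pos=[[0,0,0],[0,0,0],[0,0,0.01],[0,0,0.025],[0,0,0.03]], gripper=[1,1,1,1,1])

```text
t: 10.28
position: [0.6725, 0.0491, 0.1857]
orientation: [-3.139, 0.001, 1.367]
ft_force: [-0.1, 0.5, -0.2]
grip_width: 0.0855
gripper_force: 0.0
```

>>> jog_arm(dr=[[0,0,0],[0,0,0],[0,0,0],[0,0,0],[0,0,0]], delta_pos=[[0,0,0.03],[0,0,0.03],[0,0,0.02],[0,0,0],[0,0,0]], gripper=[1,1,1,1,1])

```text
t: 10.7
position: [0.6741, 0.0492, 0.2676]
orientation: [3.139, -0.001, 1.368]
ft_force: [0.2, -0.2, -0.5]
grip_width: 0.0853
gripper_force: 0.0
```

Run:
```python
from h import *
from m import face
T=vision.grab_frame('top');S=grab('side','s4.png')
t0=cv2.imread('pics/top0.png')[:,:,::-1];s0=cv2.imread('pics/side0.png')[:,:,::-1]
# heads: bright low-saturation blobs
for n,im,roi in(('top',t0,(372,218,100,60)),('side',s0,(350,255,100,70))):
    h,s,v=cv2.split(cv2.cvtColor(np.ascontiguousarray(im),cv2.COLOR_RGB2HSV));x,y,w,hh=roi
    for th in (150,175,200):
        m=((s<40)&(v>th)).astype(np.uint8)[y:y+hh,x:x+w];k,l,st,c=cv2.connectedComponentsWithStats(m)
        print(n,th,[(np.round(c[i]+[x,y],1).tolist(),st[i,4],(st[i,:4]+[x,y,0,0]).tolist()) for i in range(1,k) if st[i,4]>8])
u5=lambda U,V:((U+.5)/5-.5+370,(V+.5)/5-.5+215)
print('sq top top-view',onz(T,u5(265,135),.15))
# block top-face edges in top view, z=.06
for p in((22,158),(397,52),(435,172),(60,280)): print(np.round(onz(T,u5(*p),.06),4))
a=onz(T,u5(22,158),.06)-onz(T,u5(397,52),.06);print('yaw',np.degrees(np.arctan2(-a[0],a[1])))
cv2.imwrite('pics/c7.png',np.hstack([cv2.resize(s0[255:330,355:425,::-1],None,fx=6,fy=6,interpolation=cv2.INTER_CUBIC)[:450],cv2.resize(S['img'][150:225,305:370,::-1],None,fx=6,fy=6,interpolation=cv2.INTER_CUBIC)[:450,:380]]))
```

```text
top 150 [([446.3, 235.9], np.int32(206), [439, 228, 16, 17]), ([421.9, 242.2], np.int32(113), [417, 237, 11, 11]), ([393.9, 250.3], np.int32(51), [390, 247, 9, 8])]
top 175 [([446.6, 235.9], np.int32(185), [439, 229, 16, 15]), ([422.1, 242.0], np.int32(82), [418, 238, 10, 9]), ([393.8, 250.4], np.int32(28), [391, 248, 6, 6])]
top 200 [([446.7, 236.0], np.int32(151), [440, 230, 14, 13]), ([421.9, 242.4], np.int32(70), [418, 238, 9, 9])]
side 150 [([367.5, 263.5], np.int32(66), [362, 260, 12, 8]), ([399.4, 267.8], np.int32(96), [392, 263, 16, 10]), ([431.1, 288.0], np.int32(220), [421, 282, 22, 13]), ([361.3, 288.2], np.int32(10), [360, 286, 4, 5]), ([391.3, 299.2], np.int32(10), [390, 297, 4, 5])]
side 175 [([367.4, 262.7], np.int32(49), [363, 260, 10, 6]), ([399.5, 267.8], np.int32(95), [392, 263, 16, 10]), ([431.1, 287.8], np.int32(211), [421, 282, 21, 13])]
side 200 [([367.6, 262.1], np.int32(33), [364, 260, 8, 5]), ([399.4, 267.6], np.int32(88), [392, 263, 16, 10]), ([431.1, 287.6], np.int32(199), [421, 282, 21, 12])]
sq top top-view [ 0.52652045 -0.25871672  0.15      ]
[ 0.5302 -0.1449  0.06  ]
[ 0.5825 -0.3514  0.06  ]
[ 0.5161 -0.3671  0.06  ]
[ 0.4635 -0.1624  0.06  ]
yaw 14.221483066415404
```

View pics/c7.png

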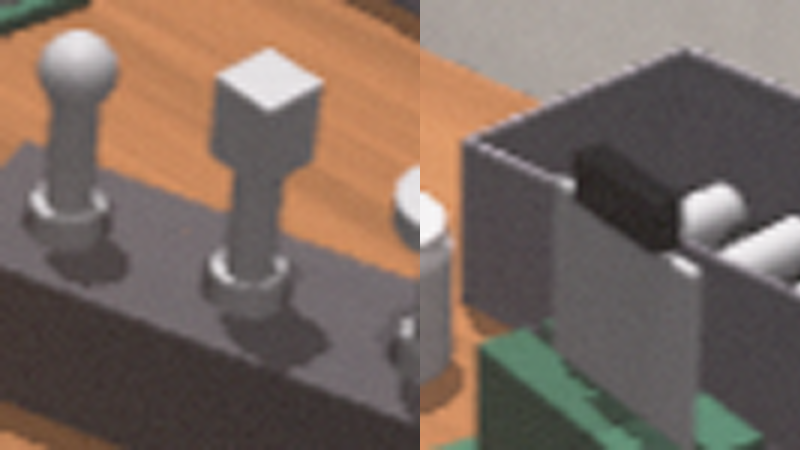

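The left crop shows the square head's top face with corners at crop (215,78), (268,48), (325,82) and (268,112). The right crop shows the mirror seated in the groove. Next I'll measure the head's position and turn.

Run:
```python
from h import *
T=vision.grab_frame('top');S=vision.grab_frame('side')
X,e=tri(T,(421.9,242.2),S,(399.4,267.7));print('sq top',X,e)
u=lambda U,V:((U+.5)/6-.5+355,(V+.5)/6-.5+255)
P=[onz(S,u(*p),X[2])[:2] for p in((215,78),(268,48),(325,82),(268,112))]
for i in range(4):
    d=P[(i+1)%4]-P[i];print(np.round(P[i],4),round(np.linalg.norm(d),4),np.degrees(np.arctan2(d[1],d[0])))
t0=cv2.imread('pics/top0.png');h,s,v=cv2.split(cv2.cvtColor(t0,cv2.COLOR_BGR2HSV));m=((s<45)&(v>150)).astype(np.uint8);m[:,:414]=0;m[:,432:]=0;m[:232]=0;m[250:]=0
r=cv2.minAreaRect(np.argwhere(m)[:,::-1].astype(np.float32));print('rect px',r)
# centre of block sockets from collars? use block centre
print(np.round(robot.observe()['joints'],2),robot.observe()['position'])
```

```text
sq top [ 0.5259173  -0.25776991  0.1500066 ] [np.float64(0.0012104915971156388), np.float64(0.0012104915971157292)]
[ 0.5144 -0.2456] 0.0264 -3.296789337030617
[ 0.5408 -0.2472] 0.0255 -93.81026080233698
[ 0.5391 -0.2726] 0.0271 174.15616066228998
[ 0.5122 -0.2698] 0.0243 84.68940563925572
rect px ((422.0, 242.0), (10.0, 10.0), 90.0)
[-0.59  0.42  0.59  1.55 -0.24  1.25 -0.16] [0.67305591 0.04931747 0.26488022]
```

>>> jog_arm(dr=[[0,0,0.7],[0,0,0.7],[0,0,0.7],[0,0,0.7],[0,0,0.7]], delta_pos=[[-0.01,-0.021,0],[-0.0147,-0.0307,0],[-0.0147,-0.0307,0],[-0.0147,-0.0307,0],[-0.0147,-0.0307,0]], gripper=[1,1,1,1,1])

```text
t: 11.32
position: [0.6035, -0.0958, 0.265]
orientation: [-3.14, 0.0, 1.429]
ft_force: [1.2, -0.6, -0.1]
grip_width: 0.0855
gripper_force: 0.0
```

>>> jog_arm(dr=[[0,0,0.7],[0,0,0.7],[0,0,0.7],[0,0,0.7],[0,0,0.7]], delta_pos=[[-0.0147,-0.0307,-0.01],[-0.0147,-0.0307,-0.02],[-0.0147,-0.0307,-0.02],[-0.0147,-0.0307,-0.02],[-0.0147,-0.0307,-0.02]], gripper=[1,1,1,1,1])

```text
t: 11.73
position: [0.5299, -0.2491, 0.1745]
orientation: [-3.141, -0.0, 1.491]
ft_force: [1.4, 0.6, 0.2]
grip_width: 0.0852
gripper_force: 0.0
```

>>> jog_arm(dr=[[0,0,0],[0,0,0],[0,0,0],[0,0,0],[0,0,0]], delta_pos=[[-0.005,-0.0097,0],[0,0,0],[0,0,0],[0,0,0],[0,0,0]], gripper=[1,1,1,1,1])

```text
t: 12.15
position: [0.5273, -0.2564, 0.1761]
orientation: [3.141, -0.0, 1.492]
ft_force: [0.2, 0.6, 0.4]
grip_width: 0.0855
gripper_force: 0.0
```

Run:
```python
from h import *
s=robot.observe();print(s['position'],s['orientation'],np.round(s['joints'],2))
```

```text
[ 0.52727727 -0.2563584   0.17605324] [ 3.14113556e+00 -2.99699667e-04  1.49177037e+00] [-0.17  0.35  0.65  1.86 -0.25  1.01  0.5 ]
```

>>> jog_arm(dr=[[0,0,0],[0,0,0],[0,0,0],[0,0,0],[0,0,0]], delta_pos=[[-0.001,-0.0015,-0.025],[0,0,-0.025],[0,0,-0.02],[0,0,-0.015],[0,0,-0.005]], gripper=[1,1,1,1,1])

```text
t: 12.57
position: [0.525, -0.2575, 0.0839]
orientation: [-3.139, -0.001, 1.492]
ft_force: [0.5, 0.6, -0.4]
grip_width: 0.0856
gripper_force: 0.0
```

>>> jog_arm(dr=[[0,0,0],[0,0,0],[0,0,0],[0,0,0],[0,0,0]], delta_pos=[[0,0,0],[0,0,0],[0,0,0],[0,0,0],[0,0,0]], gripper=[0.6,0.45,0.3,0.2,0], squeeze=90)

```text
t: 12.98
position: [0.5258, -0.2593, 0.0867]
orientation: [3.14, 0.0, 1.49]
ft_force: [-2.1, 1.2, 12.5]
grip_width: 0.0256
gripper_force: 16.3
```

>>> jog_arm(dr=[[0,0,0],[0,0,0],[0,0,0],[0,0,0],[0,0,0]], delta_pos=[[0,0,0],[0,0,0],[0,0,0],[0,0,0],[0,0,0]], gripper=[0,0,0,0,0])

```text
t: 13.4
position: [0.526, -0.2595, 0.0869]
orientation: [3.14, 0.0, 1.49]
ft_force: [-0.1, 0.8, 8.8]
grip_width: 0.0239
gripper_force: 88.8
```

>>> jog_arm(dr=[[0,0,0],[0,0,0],[0,0,0],[0,0,0],[0,0,0]], delta_pos=[[0,0,0.008],[0,0,0.012],[0,0,0.016],[0,0,0.02],[0,0,0.024]], gripper=[0,0,0,0,0])

```text
t: 13.82
position: [0.5246, -0.2591, 0.167]
orientation: [-3.14, -0.0, 1.489]
ft_force: [-0.6, 0.7, -1.9]
grip_width: 0.0245
gripper_force: 88.8
```

>>> jog_arm(dr=[[0,0,0],[0,0,0],[0,0,0],[0,0,0],[0,0,0]], delta_pos=[[0,0,0.026],[0,0,0.026],[0,0,0.026],[0,0,0.026],[0,0,0.016]], gripper=[0,0,0,0,0])

```text
t: 14.23
position: [0.5254, -0.2599, 0.2896]
orientation: [3.139, 0.0, 1.489]
ft_force: [0.9, -0.1, -2.5]
grip_width: 0.0248
gripper_force: 89.0
```

Lifted and still held. Now I'll carry it across and tilt it on the way.

>>> jog_arm(dr=[[0,0,0],[0,0,0],[0,0,0],[0,0,0],[0,0,0]], delta_pos=[[0.002,0.0145,0],[0.003,0.026,0],[0.003,0.029,0],[0.003,0.029,0],[0.003,0.029,0]], gripper=[0,0,0,0,0])

```text
t: 14.65
position: [0.5389, -0.1308, 0.2869]
orientation: [3.141, -0.0, 1.489]
ft_force: [0.4, 0.1, -1.8]
grip_width: 0.0245
gripper_force: 89.0
```

>>> jog_arm(dr=[[0,0,0],[0,0,0],[0,0,0],[0,0,0],[0,0,0]], delta_pos=[[0.003,0.029,0],[0.003,0.029,0],[0.003,0.029,0],[0.003,0.029,0],[0.003,0.029,0]], gripper=[0,0,0,0,0])

```text
t: 15.07
position: [0.554, 0.0143, 0.287]
orientation: [3.141, -0.0, 1.489]
ft_force: [0.8, -0.8, -2.0]
grip_width: 0.0242
gripper_force: 89.0
```

>>> jog_arm(dr=[[0,0,0],[-0.6,-2.9,0],[-0.8,-3.9,0],[-0.8,-3.9,0],[-0.8,-3.9,0]], delta_pos=[[0.003,0.029,0],[0.002,0.022,0],[0,0.009,0],[0,0,0],[0,0,0]], gripper=[0,0,0,0,0])

```text
t: 15.48
position: [0.5593, 0.0739, 0.2868]
orientation: [2.879, 0.031, 1.486]
ft_force: [-0.2, -1.4, -3.1]
grip_width: 0.0248
gripper_force: 89.2
```

>>> jog_arm(dr=[[-0.8,-3.9,0],[-0.8,-3.9,0],[-0.8,-3.9,0],[-0.8,-3.9,0],[-0.8,-3.9,0]], delta_pos=[[0,0,0],[0,0,0],[0,0,0],[0,0,0],[0,0,0]], gripper=[0,0,0,0,0])

```text
t: 15.9
position: [0.5593, 0.0732, 0.2873]
orientation: [2.533, 0.067, 1.468]
ft_force: [0.6, -1.1, -3.5]
grip_width: 0.0244
gripper_force: 89.3
```

Run:
```python
from h import *
from scipy.spatial.transform import Rotation as Ro
s=robot.observe();print(s['position'],np.round(s['joints'],2),Ro.from_euler('xyz',s['orientation']).as_matrix()[:,2])
```

```text
[0.55925693 0.0732478  0.28728779] [-0.81 -0.16  0.28  2.22  0.7   0.71 -1.06] [ 0.56332605 -0.11360025 -0.81838789]
```

>>> jog_arm(dr=[[-0.8,-3.9,0],[-0.8,-3.9,0],[-0.4,-2,0],[0,0,0],[0,0,0]], delta_pos=[[0,0,0],[0,0,0],[0,0,-0.01],[0,0,-0.02],[0,0,-0.02]], gripper=[0,0,0,0,0])

```text
t: 16.32
position: [0.5593, 0.0731, 0.2367]
orientation: [2.36, 0.083, 1.454]
ft_force: [0.4, 1.0, -2.8]
grip_width: 0.0246
gripper_force: 89.4
```

>>> jog_arm(dr=[[0,0,0],[0,0,0],[0,0,0],[0,0,0],[0,0,0]], delta_pos=[[0,0,-0.02],[0,0,-0.015],[0,0,-0.01],[0,0,0],[0,0,0]], gripper=[0,0,0,0,0])

```text
t: 16.73
position: [0.5596, 0.0729, 0.1915]
orientation: [2.362, 0.086, 1.454]
ft_force: [1.2, 0.1, -1.8]
grip_width: 0.0243
gripper_force: 89.3
```

Run:
```python
from h import *
from scipy.spatial.transform import Rotation as Ro
s=robot.observe();z=Ro.from_euler('xyz',s['orientation']).as_matrix()[:,2];p=s['position'];print(p,np.round(s['joints'],2),z)
S=grab('side');T=grab('top')
r=lambda f,x,y,w,h,k:cv2.resize(f['img'][y:y+h,x:x+w,::-1],None,fx=k,fy=k,interpolation=cv2.INTER_CUBIC)
for nm,q in(('foot',p+.072*z),('head',p-.063*z),('sight',np.array([.61,.0626,.12]))):
    a=proj(S,q);print(nm,q,a)
    cv2.drawMarker(S['img'],tuple(int(round(v)) for v in a),(255,0,0),cv2.MARKER_CROSS,5,1)
cv2.imwrite('pics/c8.png',r(S,255,120,130,120,5)[:600])
```

```text
[0.55957715 0.07290171 0.19148301] [-0.72  0.    0.13  2.45  1.43  0.54 -1.92] [ 0.69082983 -0.14241574 -0.70885253]
foot [0.6093169  0.06264778 0.14044563] [316.36598509 201.34534989]
head [0.51605487 0.08187391 0.23614072] [281.25473057 175.08571302]
sight [0.61   0.0626 0.12  ] [316.51656365 208.54001208]
```

View pics/c8.png

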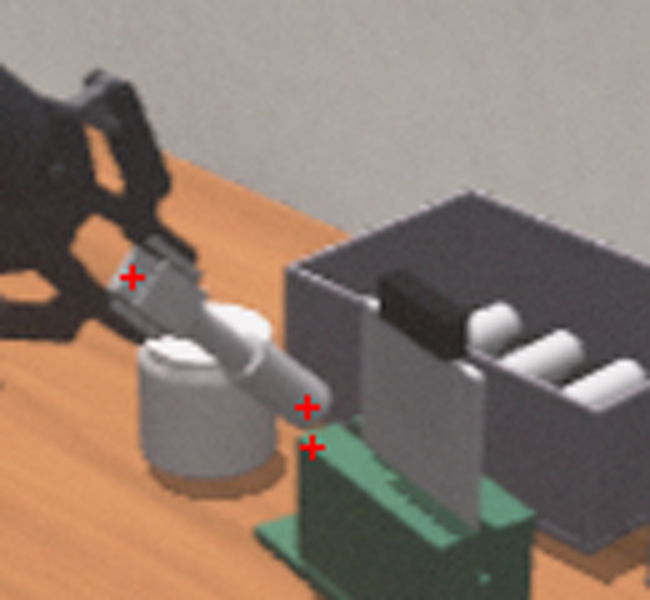

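The predicted foot mark at crop (308,405) lies on the plunger's real foot, about 20 mm above the viewing point. Joint 4 is close to its limit, so I'll move slightly forward to relax it and then let things settle.

>>> jog_arm(dr=[[0,0,0],[0,0,0],[0,0,0],[0,0,0],[0,0,0]], delta_pos=[[0.003,0,0],[0.004,0,0],[0.003,0,0],[0,0,0],[0,0,0]], gripper=[0,0,0,0,0])

```text
t: 17.25
position: [0.5695, 0.0732, 0.1909]
orientation: [2.363, 0.085, 1.454]
ft_force: [0.8, -0.2, -2.6]
grip_width: 0.0246
gripper_force: 89.3
```

>>> jog_arm(dr=[[0,0,0],[0,0,0],[0,0,0],[0,0,0],[0,0,0]], delta_pos=[[0,0,0],[0,0,0],[0,0,0],[0,0,0],[0,0,0]], gripper=[0,0,0,0,0])

```text
t: 17.67
position: [0.5692, 0.0733, 0.1908]
orientation: [2.363, 0.085, 1.455]
ft_force: [-0.5, -0.3, -2.7]
grip_width: 0.0246
gripper_force: 89.3
```

Run:
```python
from h import *
s=robot.observe();print(s['position'],np.round(s['joints'],3),np.abs(s['joint_vel']).max(),s['gripper_force'])
```

```text
[0.56919965 0.0733337  0.190778  ] [-0.716  0.02   0.138  2.434  1.44   0.521 -1.913] 0.0018990891690746853 89.27794933319092
```

```bash
python3 -c "
from bench import robot
print(robot.sign_off())"
```

```text
the job is handed in; nothing more can be done
None
```

I handed the job in at about 17.7 s, without a verdict shown: the mirror sits home in the stand, let go, and the square-headed plunger is held still at about 45°, its foot about 22 mm from the viewing point by my measurements.

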